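Lock the grinding cup into the sample mill and hold it running

ROBOT

A 7-joint arm with a two-finger parallel gripper is mounted at the origin on a cart in front of the work surface, level with it; the furniture and walls round the work are solid. World frame = base frame: x ahead of the robot, y to its left, z up, the work surface at z = 0. Lengths are in m, angles in rad, forces in N, time in s.
With the tool pointing down it reaches from about 0.425 to 0.925 m from the base axis. Payload 6.8 kg.
Tool frame: the origin (TCP) lies where the fingers leave the gripper's body, on its centre line; the fingertips stand 73 mm ahead of it and the grasp point (between the pads) lies 54 mm ahead of it; z points along the fingers, y is the line along which they close (so a half turn about z gives the same grasp; the last joint's range is limited). The gripper opens to 85 mm and grips with 20 to 120 N. Pads are 22 mm wide; open, the fingers measure 114 mm over their backs; the gripper's body (76 mm by 85 mm) begins 54 mm behind the grasp point. The pads swing forward as they close: fully open they stand 13 mm farther back than shut.
Start: joints at [-1.397, 0.477, 0.022, 1.555, -0.011, 1.109, -0.083], TCP at [0.188, 0.648, 0.304] pointing down, gripper open.
Joint ranges: [-2.96, 2.96], [-0.34, 2.1], [-1.41, 1.46], [0.24, 2.44], [-1.37, 4.51], [0.17, 1.92], [-2.96, 2.96]. Speed limits (rad/s): [2.39, 2.39, 3.14, 3.14, 3.14, 3.14, 3.14].

INTERFACE

Orientations are given as a rotation vector (axis times angle).
In Python, from bench import r, sensors, grab_frame, camera_info gives the robot as it stands (r), with the cameras as plain functions and the readings (sensors).
- The arm moves only by the shell command python3 drive.py 'ROWS' [OPENING] [FORCE]. ROWS is rows parted by semicolons, their numbers by spaces, 1 to 5 of them, each of 6 numbers: dx, dy, dz in m, then a rotation vector rx, ry, rz in rad; each row is the pose to reach, as a shift and turn from the pose commanded when the command began, along the tool's axes at that moment; what a row does not reach only later rows make up. A row lasts 1/10 s, in which the tool goes at most 0.05 m and 0.15 rad, less where a joint would pass 70% of its speed; a pose out of reach is approached as far as the arm can. OPENING is the finger opening in m, set as the command begins (- or left out keeps the last). The fingers move at their own pace and stop on an object; FORCE is the grip in N (left out, the last holds). Time passes only in rows, so rows that do not move let the fingers close. It prints the time, the measured TCP pose, the force, the opening and the grip force at its end.
- sensors.get_obs(): the state, without advancing time (a new reading comes with each control period).
- grab_frame(name): name is "side" or "top"; returns (picture, depth): 384x512x3 uint8, blue, green, red; 384x512 float32, m along the optical axis (not along the pixel's ray), 0 where there is no reading.
- camera_info(name): a dict with "camera_matrix" (3x3 intrinsics, pixels), "k1" (the pictures are not rectified: a ray, as slopes to the right and down, at radius r is drawn at 1 + k1 r^2 times it, then the intrinsics apply), "R" (3x3) and "t" (3): a world point X has camera coordinates R X + t. Camera axes: x right, y down, z forward; pixel columns grow to the right and rows downward; lengths in m; the calibration is good to about 2 mm. A picture is of the moment at which its call begins. camera_info takes no time and is no camera call.
- r.hand_in(): hands the job in; it is judged then, once.
The state is a dict: "clock": time; "joints": joint angles; "qvel": joint speeds; "tau": joint torques, N m; "tcp_pos": TCP position; "orientation": TCP orientation; "contact_force": force on the tool from outside, world axes, zero at the start; "moment": the same for the moment, N m; "grip_width": finger opening in m; "gripper_force": force on a finger pad.
Only numpy, scipy, OpenCV 4.12 (cv2) and the standard library are available. Lean on these libraries where they do the work, as an engineer would, in place of code of your own. Each camera call takes 0.05 s, during which the arm holds its last target. There are 200 camera calls.

TASK

Lift the dust cover off the sample mill by its knob and set it down right way up on the worktop, clear of the mill. Then pick up the capped grinding cup by the grip on its cap, keep it upright, lower its two lugs through the notches of the mill's well, push it down against the spring and turn it clockwise (seen from above) a quarter turn, right round to the stop. The mill runs only while the cup is held round against its return spring, so finish still gripping the cup there, without letting go; leave the beaker, the jar and the snap-lid cup standing where they are.

Things in the scene. Friction and masses are not known exactly. Their poses are not given: they have to be found in the camera images.
- mill: sample mill, fixed: white housing 172 (x) x 150 (y) x 70 mm with a sloping control panel at its front (-x); on top, to 115 mm, a round aluminium tower 100 mm across whose open well takes the grinding cup. Origin: on the worktop under the well's centre, z up; the housing reaches from x = -106 to +66 mm. The locking ring inside can be turned only once the cup is pressed down
- well_mouth (a point): centre of the well's mouth, level with the tower's rim, 115 mm above the worktop; axes as the mill's. The lip round it is 8 mm thick, with a 58 mm hole and two facing notches for the cup's lugs, at radius up to 37 mm, about 15 mm wide, marked by black triangles on the rim. The cup enters with its x axis along the notches, either way round, within about 4 degrees
- notch (a point): middle of one notch at the rim, 33 mm from the well's centre, at 0.70 rad counter-clockwise from the mill's +x seen from above; the other notch lies straight across the well
- lock_ring (a joint): locking ring in the well that the cup's lugs carry round: rad, 0 at rest (pockets under the notches), grows clockwise seen from above, hard stop at 1.40. A return spring resists with 0.30 N m at 0 and 0.58 N m at the stop and turns it back when let go. The lugs have 0.07 rad of play either way in the pockets
- spring_seat (a joint): sprung button under the cup's foot in the well: m pressed down, 0 when free (top 103 mm above the worktop), stop at 0.014; 5 N at 0, 11 N at the stop. The lugs are below the lip, so that the cup can be turned, once it is pressed more than 6 mm; 10 to 12 mm is comfortable
- dust_cover: loose grey round dust cover, 112 mm across, 120 g, at the start on the mill's tower. Origin: centre of its lower rim (on the worktop z = 0, on the tower z = 0.106), z up. Its skirt hangs 9 mm over the tower's outside with 3 mm play; the top plate is 9 to 15 mm above the origin
- cover_knob (a point): on the axis of the cover's black round knob, 37 mm above the cover's origin: grip here. The knob is 24 mm across and stands from 15 to 45 mm above the cover's origin, thickest from 21 mm up
- mill_cup: capped steel grinding cup, 100 mm tall, about 220 g, standing on the worktop. Origin: centre of its underside, z up. Body 52 mm across with tapered foot; two lugs stand out on either side along its x axis to radius 35 mm, 10 mm wide, 4 to 10 mm above the underside. White cap: flange 64 mm across (58 to 66 mm up), above it the grip
- cup_grip (a point): on the cup's axis, 90 mm above its underside: grip here. The grip is a white block from 66 to 100 mm above the underside, 64 mm long along the cup's x (the lugs' line) and 44 mm wide between two flat faces that look to the cup's +y and -y: pinch these; axes as the cup's
- beaker: clear beaker, about 75 mm across and 92 mm tall, a bystander; origin at the centre of its underside
- jar: clear jar with white screw lid, 63 mm across and 98 mm tall, a bystander near the back; origin at the centre of its underside. Further jars, cups and small things, not listed, stand along the back (x above 0.50) and the sides (beyond y = 0.42 to the left and y = -0.42 to the right); the rest of the worktop from x = 0.34 is free but for the listed things
- snap_cup: cream cup with snap lid, 60 mm across and 105 mm tall, a bystander near the back; origin at the centre of its underside

How it is judged:
By the outcome, as a careful person would: the job done as asked, in the order asked, and still so for the second after the job is handed in, while the arm keeps its last pose, push and grip.
It also fails if it takes over 64 s, if anything falls off the work surface, if the arm or the gripper's body presses on something with over 40 N, if the wrist force passes 120 N, or if a joint passes its speed limit or range.

## Working session

There is one attempt and no reset: what is moved stays moved. The work goes in short steps, Python scripts to look and compute and a shell command to move; the robot and the scene stay as the last step left them, time stands still between calls to the robot, and variables do not carry over. Pictures are saved under pics/ and viewed, at most 10 in all, crops included, and the job is handed in when it is done.

```bash
ls; mkdir -p pics
cat > h.py <<'E'
import numpy as np, cv2
from bench import r, sensors, grab_frame, camera_info
from scipy.spatial.transform import Rotation as Ro
def grab(n,f=None):
    im,d=grab_frame(n)
    if f: cv2.imwrite('pics/'+f,im)
    np.savez('/tmp/'+n+'.npz',im=im,d=d); return im,d
def load(n):
    z=np.load('/tmp/'+n+'.npz'); return z['im'],z['d']
def slopes(n,uv):
    c=camera_info(n);K=np.array(c['camera_matrix'],float)
    return cv2.undistortPoints(np.array(uv,float).reshape(-1,1,2),K,np.array([c['k1'],0,0,0,0.])).reshape(-1,2)
def plane(n,uv,z):
    c=camera_info(n);R=np.array(c['R']);t=np.array(c['t'])
    s=slopes(n,uv); d=np.c_[s,np.ones(len(s))]@R; o=-R.T@t
    return o+d*((z-o[2])/d[:,2])[:,None]
def cloud(n,d,mask=None):
    v,u=np.nonzero((d>0)&(mask if mask is not None else True))
    c=camera_info(n);R=np.array(c['R']);t=np.array(c['t'])
    s=slopes(n,np.c_[u,v]); X=np.c_[s,np.ones(len(s))]*d[v,u][:,None]
    return (X-t)@R,u,v
E
python3 - <<'E'
from h import *
for n in('side','top'):
    grab(n,n+'0.png'); c=camera_info(n); print(n,c['k1'],np.round(-np.array(c['R']).T@c['t'],3),np.round(c['R'],2).tolist())
o=sensors.get_obs(); print(o)
print(Ro.from_rotvec(o['orientation']).as_matrix().round(3))
E
```

```text
bench.py
drive.py
pics
side 0.02702226868199746 [0.767 0.576 0.957] [[-0.9, 0.44, -0.02], [0.36, 0.71, -0.6], [-0.25, -0.54, -0.8]]
top -0.006119426358898754 [0.424 0.018 1.371] [[0.01, -1.0, -0.0], [-1.0, -0.01, -0.05], [0.05, 0.0, -1.0]]
{'clock': 0.1, 'joints': array([-1.39708264,  0.47776071,  0.0223727 ,  1.55636829, -0.01153718,
        1.10930483, -0.08310203]), 'qvel': array([-0.00183807, -0.00205769,  0.00185548, -0.0022686 ,  0.00056756,
        0.00079902,  0.00046694]), 'tau': array([ 3.99740209e-03, -5.97762895e+01,  1.61337800e+00, -2.81953561e+01,
        1.27748805e-02,  5.09120160e-03,  1.49212082e-05]), 'tcp_pos': array([0.18761052, 0.6479627 , 0.30298776]), 'orientation': array([-4.41229055e-01, -3.11031684e+00,  2.68228103e-03]), 'contact_force': array([-0.24512673, -0.19969649,  1.59377096]), 'moment': array([ 0.00765916,  0.03036903, -0.02712005]), 'gripper_force': 0.0, 'grip_width': 0.08551765959567798}
[[-0.961  0.278 -0.   ]
 [ 0.278  0.961 -0.002]
 [-0.    -0.002 -1.   ]]
```

View pics/side0.png

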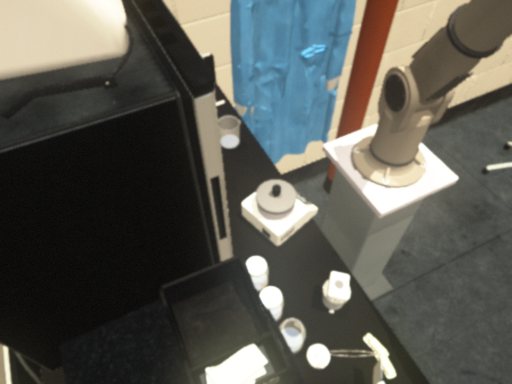

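View pics/top0.png

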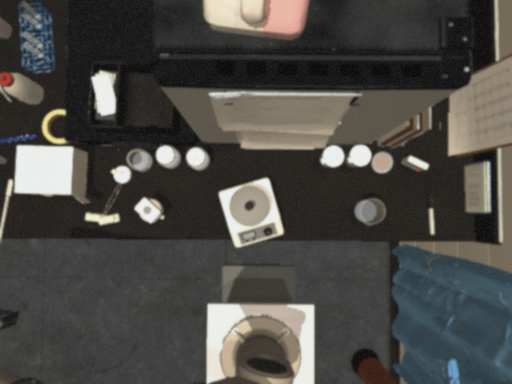

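The side view shows the mill with its cover (knob at ~276,188), the cup at ~(337,290), and the beaker, jar and others behind. The top view shows the mill cover at ~(250,205), cup grip at ~(150,209), and beaker at ~(370,210).

Run:
```python
from h import *
im,d=load('top'); im2,d2=load('side')
a=cv2.resize(im[165:255,205:295],None,fx=4.4,fy=4.4,interpolation=2)
b=cv2.resize(im[185:235,125:175],None,fx=7.92,fy=7.92,interpolation=2)
cv2.imwrite('pics/c1.png',np.hstack([a,b]))
for n,D in(('top',d),('side',d2)):
    X,u,v=cloud(n,D)
    def st(name,m):
        if m.sum()<5: print(n,name,m.sum());return
        P=X[m]; x,y=P[:,0],P[:,1]
        h=cv2.minEnclosingCircle(P[:,:2].astype(np.float32).reshape(-1,1,2))
        print(n,name,m.sum(),'mean',P.mean(0).round(4),'circ',np.round(h[0],4),round(h[1],4))
    x,y,z=X.T
    reg=(x>.33)&(x<.7)
    st('cover/tower',reg&(abs(y-.03)<.12)&(z>.108)&(z<.130))
    st('knob',reg&(abs(y-.03)<.12)&(z>.140))
    st('cup>.09',reg&(x<.5)&(y>.2)&(y<.45)&(z>.09)&(z<.15))
    st('cup flange',reg&(x<.5)&(y>.2)&(y<.45)&(z>.05)&(z<.075))
    m=reg&(y>.2)&(y<.45)&(z>.02)
    print('high', np.percentile(z[m],[50,90,99]) )
    t=reg&(z<.02)&(z>-.02); print('table z',np.median(z[t]))
    # components over height map
    g=np.zeros((40,120),np.uint8); mm=(z>.04)&(z<.25)&(x>.3)&(x<.7)&(abs(y)<.6)
    g[((x[mm]-.3)*100).astype(int),((y[mm]+.6)*100).astype(int)]=255
    k,l,s,c=cv2.connectedComponentsWithStats(g)
    for i in range(1,k): 
        if s[i,4]>6: print(n,'obj x',.3+c[i,1]/100,'y',-.6+c[i,0]/100,'w',s[i,2:5])
```

```text
top cover/tower 1453 mean [0.4675 0.0301 0.1202] circ [0.5322 0.038 ] 0.148
top knob 14403 mean [0.6457 0.0257 0.5758] circ [0.5899 0.0299] 0.1618
top cup>.09 363 mean [0.4265 0.32   0.0996] circ [0.4267 0.3209] 0.0358
top cup flange 68 mean [0.4368 0.3107 0.0662] circ [0.4277 0.3221] 0.0336
high [0.14685787 0.2146545  0.26274531]
table z 0.0007716335806519842
top obj x 0.42104868913857674 y 0.025355805243445717 w [ 20  20 267]
top obj x 0.42517241379310344 y -0.3158620689655172 w [ 8  8 29]
top obj x 0.42177777777777775 y 0.314888888888889 w [ 8  8 45]
top obj x 0.6031741573033708 y 0.2589747191011236 w [ 93  26 712]
top obj x 0.5647058823529412 y -0.45352941176470585 w [ 6  4 17]
top obj x 0.6415625 y -0.5903125 w [ 3 11 32]
top obj x 0.62625 y -0.375 w [ 7  5 16]
side cover/tower 1043 mean [0.4458 0.0427 0.1197] circ [0.4425 0.0359] 0.057
side knob 4157 mean [0.657  0.0563 0.64  ] circ [0.5864 0.0391] 0.1567
side cup>.09 517 mean [0.4302 0.3241 0.1001] circ [0.4271 0.3229] 0.0364
side cup flange 128 mean [0.4388 0.3235 0.0662] circ [0.4285 0.3239] 0.0356
high [0.15206588 0.22046411 0.26316531]
table z 0.0008569076373788635
side obj x 0.4316589861751152 y 0.042764976958525436 w [ 17  20 217]
side obj x 0.4229032258064516 y -0.3135483870967742 w [ 8  8 31]
side obj x 0.42416666666666664 y 0.3175 w [ 8  8 48]
side obj x 0.45799999999999996 y 0.5140000000000001 w [ 5  5 10]
side obj x 0.5708571428571428 y 0.18828571428571428 w [ 7  7 35]
side obj x 0.6302807017543859 y 0.33722807017543854 w [ 26  16 285]
side obj x 0.6623076923076923 y 0.17384615384615387 w [ 3  7 13]
```

View pics/c1.png

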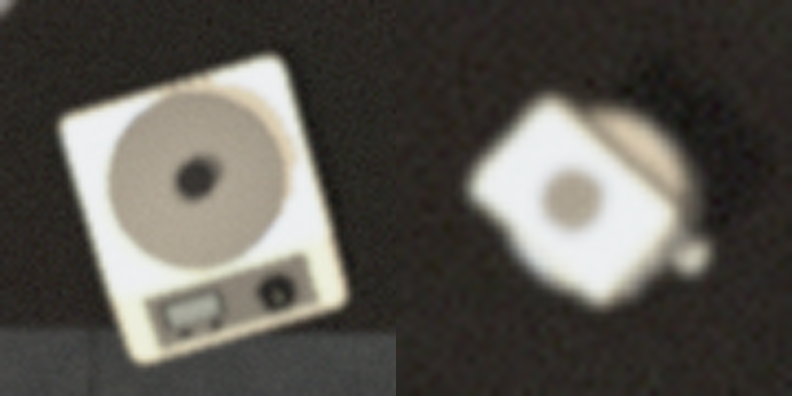

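The crop shows the cover with its knob at crop (197,177). The cup grip's long axis runs upper-left to lower-right, with a lug visible at (690,255) and the cap centre at (572,200).

Run:
```python
from h import *
S={}
for n in('top','side'):
    im,d=load(n); X,u,v=cloud(n,d); x,y,z=X.T
    c=(abs(x-.44)<.1)&(abs(y-.035)<.1)
    P=X[c&(z>.114)&(z<.126)]; print(n,'cover z',np.median(P[:,2]),'circ',cv2.minEnclosingCircle(P[:,:2].astype(np.float32)),np.percentile(P[:,:2],[1,99],axis=0).mean(0).round(4))
    K=X[c&(z>.138)&(z<.17)]; print(n,'knob',len(K),K.mean(0).round(4),np.median(K[:,2]))
    H=c=(abs(x-.42)<.16)&(abs(y-.035)<.13)&(z>.06)&(z<.08); print(n,'house',cv2.minAreaRect(X[H][:,:2].astype(np.float32)))
    # cup
    c=(abs(x-.427)<.06)&(abs(y-.321)<.06)
    P=X[c&(z>.094)&(z<.106)]; q=P[:,:2]; print(n,'cup top z',np.median(P[:,2]),len(P),'mean',q.mean(0).round(4),cv2.minAreaRect(q.astype(np.float32)))
    # lug: low points
    L=X[c&(z>.004)&(z<.03)]; print(n,'low',len(L),L.mean(0) if len(L) else '')
    # colour: block-top white mask
    hsv=cv2.cvtColor(im,cv2.COLOR_BGR2HSV)
    # small gray dot by ray
im,d=load('top')
print('dot',plane('top',[[125+572/7.92-.5,185+200/7.92-.5]],.1),'lug',plane('top',[[125+690/7.92-.5,185+255/7.92-.5]],.010))
cs=np.array([[550,98],[470,185],[605,302],[685,208]])/7.92+[124.5,184.5]
p=plane('top',cs,.1);print(p.round(4),np.arctan2(*(p[1]-p[2])[1::-1]),np.arctan2(*(p[0]-p[3])[1::-1]))
```

```text
top cover z 0.12050170041501101 circ ((0.44017812609672546, 0.0350283682346344), 0.05606365203857422) [0.4397 0.0353]
top knob 66 [0.4398 0.0348 0.1517] 0.15168526477756206
top house ((0.479736328125, 0.050420500338077545), (0.2675382196903229, 0.15667769312858582), 21.083850860595703)
top cup top z 0.09987115724739974 347 mean [0.4266 0.3205] ((0.4262031018733978, 0.3205193281173706), (0.06433083117008209, 0.04497361183166504), 49.42981719970703)
top low 141 [0.42225615 0.30794702 0.00719159]
side cover z 0.1202799273611804 circ ((0.4425342082977295, 0.03593931719660759), 0.05696354806423187) [0.4424 0.0379]
side knob 76 [0.443  0.0387 0.1492] 0.15081469967678723
side house ((0.42980173230171204, 0.0326191708445549), (0.15768568217754364, 0.1526232808828354), 16.353017807006836)
side cup top z 0.1005637373928011 497 mean [0.4294 0.3237] ((0.4284021258354187, 0.32271894812583923), (0.06491394340991974, 0.04601021856069565), 49.490787506103516)
side low 153 [0.44360224 0.33605776 0.01271165]
dot [[0.42810574 0.18177805 0.1       ]] lug [[0.40795608 0.14847054 0.01      ]]
[[0.4641 0.1901 0.1   ]
 [0.4331 0.2179 0.1   ]
 [0.3922 0.1696 0.1   ]
 [0.4256 0.1418 0.1   ]] 0.8682728977156726 0.8973394125177512
```

```bash
cat > go.py <<'E'
import sys
from h import *
x,y,z,psi=map(float,sys.argv[1:5]) # psi: world angle of tool y
o=sensors.get_obs(); R=Ro.from_rotvec(o['orientation'])
Y=np.array([np.cos(psi),np.sin(psi),0]);Z=np.array([0,0,-1.]);T=Ro.from_matrix(np.c_[np.cross(Y,Z),Y,Z])
d=R.inv().apply(np.array([x,y,z])-o['tcp_pos']); w=(R.inv()*T).as_rotvec()
print('t',round(o['clock'],2),'d',d.round(4),'w',w.round(4),'rows',np.linalg.norm(d)/.05,np.linalg.norm(w)/.15,'j',o['joints'].round(2))
E
python3 go.py .45 .30 .30 0.64
```

```text
t 0.1 d [-0.3488 -0.2613  0.0035] w [-0.0016  0.0007  0.649 ] rows 8.716311344451174 4.32639587474857 j [-1.4   0.48  0.02  1.56 -0.01  1.11 -0.08]
```

```bash
python3 drive.py '-.035 -.026 0 0 0 .07;-.07 -.052 0 0 0 .14;-.105 -.078 0 0 0 .21;-.14 -.104 0 0 0 .28;-.175 -.13 0 0 0 .35'; python3 go.py .45 .30 .30 0.64
```

```text
clock: 0.6
tcp_pos: [0.3204, 0.4731, 0.3036]
orientation: [-0.98, -2.985, 0.001]
contact_force: [1.2, 0.6, -0.2]
grip_width: 0.0856
gripper_force: 0.0
t 0.6 d [-0.207  -0.0626  0.0036] w [-6.000e-04  1.000e-04  2.961e-01] rows 4.3254451428860285 1.9740621064595187 j [-1.2   0.31  0.14  1.82 -0.05  1.02 -0.1 ]
```

```bash
python3 go.py .441 .0365 .30 0
```

```text
t 0.6 d [-0.356  -0.2801  0.0038] w [-5.000e-04  3.000e-04  9.361e-01] rows 9.059371120354522 6.24072630222412 j [-1.2   0.31  0.14  1.82 -0.05  1.02 -0.1 ]
```

```bash
python3 drive.py '-.036 -.028 0 0 0 .1;-.072 -.056 0 0 0 .2;-.108 -.084 0 0 0 .3;-.144 -.112 0 0 0 .4;-.18 -.14 0 0 0 .5'; python3 go.py .441 .0365 .30 0
```

```text
clock: 1.1
tcp_pos: [0.3823, 0.2536, 0.3037]
orientation: [-1.69, -2.648, 0.0]
contact_force: [1.2, -0.2, 0.3]
grip_width: 0.0857
gripper_force: 0.0
t 1.1 d [-0.2216 -0.0382  0.0037] w [-3.000e-04 -0.000e+00  4.349e-01] rows 4.498357800865953 2.8995023313145247 j [-1.02  0.11  0.33  2.07 -0.04  0.97 -0.24]
```

```bash
python3 drive.py '-.044 -.008 0 0 0 .09;-.088 -.016 0 0 0 .18;-.132 -.024 0 0 0 .27;-.177 -.031 0 0 0 .36;-.2216 -.038 .003 0 0 .435'; python3 drive.py '0 0 0 0 0 0' - 40; python3 go.py .441 .0365 .24 0;python3 - <<'E'
from h import *
grab('top','t1.png');grab('side','s1.png')
E
```

```text
clock: 1.6
tcp_pos: [0.4421, 0.037, 0.3012]
orientation: [-2.221, -2.222, -0.002]
contact_force: [1.5, 0.2, 0.2]
grip_width: 0.0855
gripper_force: 0.0
clock: 1.7
tcp_pos: [0.4425, 0.033, 0.3008]
orientation: [2.228, 2.213, -0.001]
contact_force: [0.3, 0.1, 0.5]
grip_width: 0.0856
gripper_force: 0.0
t 1.7 d [ 0.0036 -0.0016  0.0608] w [ 0.0004  0.0015 -0.0071] rows 1.2193195439236242 0.04866457605924033 j [-0.75  0.09  0.57  2.11 -0.06  0.95 -0.15]
```

View pics/s1.png

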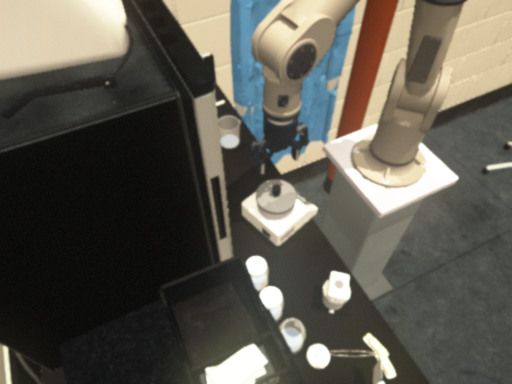

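The gripper stands above the cover's knob (276,188), open and aligned.

```bash
python3 drive.py '.003 0 .03 0 0 0;.003 0 .06 0 0 0;.003 0 .06 0 0 0'; python3 go.py .441 .0365 .201 0;python3 - <<'E'
from h import *
im,_=grab('side');cv2.imwrite('pics/s2.png',cv2.resize(im[120:260,220:340],None,fx=4,fy=4,interpolation=2))
E
```

```text
clock: 2.1
tcp_pos: [0.4395, 0.043, 0.2381]
orientation: [-2.211, -2.227, 0.01]
contact_force: [-0.6, -0.1, -0.0]
grip_width: 0.0854
gripper_force: 0.0
t 2.1 d [-0.0064  0.0017  0.0371] w [-0.0066  0.0022  0.0071] rows 0.7530681365597869 0.06654940802451292 j [-0.72  0.19  0.55  2.18 -0.14  0.81 -0.08]
```

View pics/s2.png

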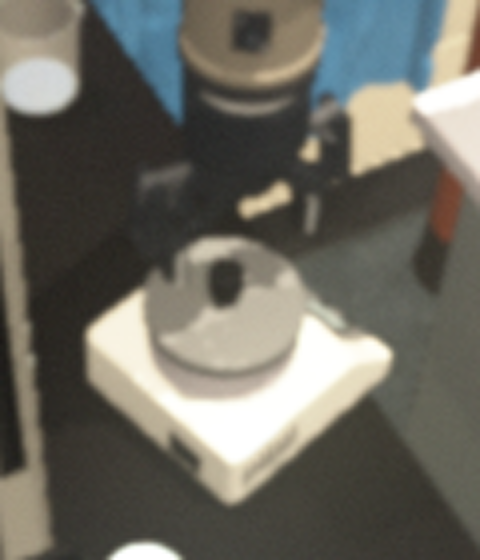

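The crop shows the open fingers on either side of the knob (225,282), still above it.

```bash
python3 drive.py '0 0 .015 0 0 0;0 0 .015 0 0 0;0 0 .015 0 0 0'; python3 go.py .441 .0365 .201 0
```

```text
clock: 2.45
tcp_pos: [0.4424, 0.0423, 0.227]
orientation: [2.216, 2.226, 0.002]
contact_force: [0.2, -0.3, 0.3]
grip_width: 0.0852
gripper_force: 0.0
t 2.45 d [-0.0058 -0.0015  0.026 ] w [ 0.0009 -0.0005  0.0047] rows 0.5334692479299609 0.03217299748431665 j [-0.71  0.22  0.55  2.19 -0.16  0.77 -0.06]
```

```bash
python3 drive.py '-.006 -.001 .012 0 0 0;-.006 -.001 .026 0 0 0;-.006 -.001 .026 0 0 0'; python3 go.py .441 .0365 .201 0
```

```text
clock: 2.75
tcp_pos: [0.4407, 0.036, 0.1999]
orientation: [-2.216, -2.226, 0.001]
contact_force: [-0.2, 0.3, 0.7]
grip_width: 0.0854
gripper_force: 0.0
t 2.75 d [ 0.0005  0.0003 -0.0011] w [-0.0009  0.0001  0.0042] rows 0.02446431708726437 0.028444430388694937 j [-0.68  0.26  0.53  2.22 -0.21  0.71 -0.  ]
```

```bash
python3 drive.py '0 0 0 0 0 0;0 0 0 0 0 0;0 0 0 0 0 0;0 0 0 0 0 0;0 0 0 0 0 0' 0.01 40; python3 drive.py '0 0 0 0 0 0;0 0 0 0 0 0'; python3 go.py .441 .0365 .30 0
```

```text
clock: 3.25
tcp_pos: [0.4413, 0.0359, 0.2005]
orientation: [-2.217, -2.226, -0.001]
contact_force: [-2.0, 0.9, 5.0]
grip_width: 0.0228
gripper_force: 38.9
clock: 3.45
tcp_pos: [0.4413, 0.0359, 0.2005]
orientation: [-2.217, -2.226, -0.001]
contact_force: [-2.8, -0.9, 5.4]
grip_width: 0.0234
gripper_force: 38.9
t 3.45 d [ 0.0006 -0.0002 -0.0995] w [ 0.0005 -0.0006  0.004 ] rows 1.9906385337073655 0.026909411510224503 j [-0.68  0.26  0.53  2.22 -0.21  0.71 -0.  ]
```

```bash
python3 drive.py '0 0 -.015 0 0 0;0 0 -.04 0 0 0;0 0 -.07 0 0 0;0 0 -.1 0 0 0;0 0 -.1 0 0 0'; python3 go.py .45 -.17 .29 -0.4
```

```text
clock: 3.95
tcp_pos: [0.4428, 0.036, 0.3032]
orientation: [2.215, 2.224, 0.01]
contact_force: [-0.3, 0.1, -2.2]
grip_width: 0.023
gripper_force: 39.5
t 3.95 d [-0.206   0.0063  0.0127] w [ 0.0056 -0.004   0.4038] rows 4.130405974260407 2.692600965632227 j [-0.76  0.08  0.58  2.11 -0.06  0.95 -0.15]
```

```bash
python3 drive.py '-.04 .001 0 0 0 .08;-.083 .002 0 0 0 .16;-.126 .003 0 0 0 .24;-.168 .005 0 0 0 .32;-.206 .006 0 0 0 .4'; python3 drive.py '0 0 0 0 0 0;0 0 0 0 0 0'; python3 go.py .45 -.17 .10 -0.4
python3 - <<'E'
from h import *
im,_=grab('top','t2.png'); cv2.imwrite('pics/t2c.png',cv2.resize(im[150:270,200:420],None,fx=3.6,fy=3.6,interpolation=2))
E
```

```text
clock: 4.45
tcp_pos: [0.4471, -0.172, 0.2992]
orientation: [-2.618, -1.736, 0.001]
contact_force: [0.2, 1.5, -0.8]
grip_width: 0.023
gripper_force: 39.5
clock: 4.65
tcp_pos: [0.4472, -0.1707, 0.2991]
orientation: [-2.616, -1.738, 0.002]
contact_force: [-0.1, 0.9, -1.4]
grip_width: 0.0229
gripper_force: 39.6
t 4.65 d [0.0019 0.0026 0.199 ] w [-0.0015  0.0008  0.0021] rows 3.9814784514319546 0.017838339959443058 j [-0.46  0.19  0.79  2.05 -0.16  0.96  0.02]
```

View pics/t2c.png

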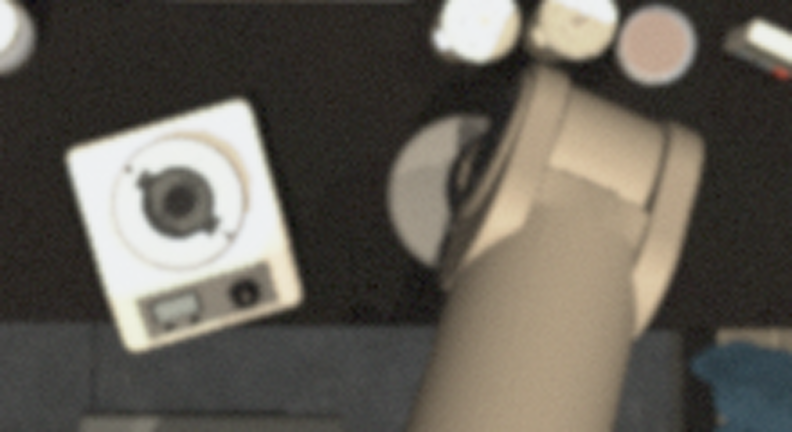

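The cover is held by its knob to the right of the mill. The well is now visible at crop (178,203), with its triangles at (127,170) and (231,237).

```bash
python3 drive.py '0 0 .04 0 0 0;0 .002 .085 0 0 0;0 .002 .13 0 0 0;0 .002 .17 0 0 0;0 .002 .185 0 0 0'; python3 drive.py '0 0 0 0 0 0;0 0 0 0 0 0'; python3 go.py .45 -.17 .0945 -0.4
```

```text
clock: 5.2
tcp_pos: [0.4477, -0.1683, 0.1111]
orientation: [-2.608, -1.743, 0.007]
contact_force: [-0.5, 0.4, -0.7]
grip_width: 0.0227
gripper_force: 39.6
clock: 5.4
tcp_pos: [0.45, -0.17, 0.1151]
orientation: [-2.613, -1.743, -0.0]
contact_force: [-0.1, 0.6, -1.4]
grip_width: 0.0228
gripper_force: 39.6
t 5.4 d [0.     0.     0.0206] w [-0.0004 -0.0003  0.0058] rows 0.4116579524934495 0.038590932417050236 j [-0.22  0.52  0.57  2.18 -0.51  0.57  0.33]
```

Run:
```python
from h import *
im,d=load('top')
g=cv2.cvtColor(im,cv2.COLOR_BGR2GRAY)
X,u,v=cloud('top',d);x,y,z=X.T
m=(abs(x-.44)<.07)&(abs(y-.036)<.07)&(z>.107)&(z<.122)
P=X[m];print('rim z',np.median(P[:,2]),cv2.minEnclosingCircle(P[:,:2].astype(np.float32)))
# dark blobs upsampled on white ring
s=8; c=cv2.resize(g[180:235,225:275],None,fx=s,fy=s,interpolation=cv2.INTER_CUBIC)
for th in(70,90,110,130,150):
  k,l,st,ce=cv2.connectedComponentsWithStats((c<th).astype(np.uint8))
  for i in range(1,k):
    if st[i,4]>20 and st[i,4]<12000:
        px=(ce[i]+.5)/s-.5+[225,180]; p=plane('top',[px],.115)[0]
        if abs(p[0]-.44)<.06 and abs(p[1]-.036)<.06:
            q=np.argwhere(l==i)[:,::-1]; qq=plane('top',(q+.5)/s-.5+[225,180],.115)[:,:2]; rc=cv2.minAreaRect(qq.astype(np.float32))
            w,V=np.linalg.eigh(np.cov(qq.T)); print(th,st[i,4],p[:2].round(4),'ax',np.arctan2(V[1,1],V[0,1]).round(3),w)
```

```text
rim z 0.11524534048185607 ((0.4396710991859436, 0.03522907942533493), 0.05001891404390335)
70 3004 [0.441  0.0342] ax 2.378 [2.56040002e-05 3.20155187e-05]
90 335 [0.4539 0.0585] ax 2.727 [2.74261281e-06 4.32462209e-06]
90 6583 [0.4377 0.038 ] ax 2.34 [5.20109924e-05 1.29463205e-04]
90 174 [0.4235 0.0119] ax 2.407 [1.34925634e-06 2.30688888e-06]
```

```bash
python3 drive.py '0 0 .01 0 0 0;0 0 .018 0 0 0;0 0 .021 0 0 0;0 0 .021 0 0 0;0 0 .021 0 0 0'
python3 - <<'E'
from h import *
im,d=load('top')
g=255-cv2.cvtColor(im,cv2.COLOR_BGR2GRAY).astype(float)
# triangles: darkest blob at radius 42-49 mm from centre
v,u=np.mgrid[180:235,225:275]; P=plane('top',np.c_[u.ravel(),v.ravel()],.115)[:,:2]; I=g[v.ravel(),u.ravel()]
C=np.array([.4397,.0352])
for it in range(2):
    q=P-C; R=np.hypot(*q.T); A=np.arctan2(q[:,1],q[:,0])
    t=[]
    for a in(1.0,1.0-np.pi):
        m=(R>.040)&(R<.0485)&(abs(np.angle(np.exp(1j*(A-a))))<.3); w=np.clip(I[m]-np.percentile(I[m],60)-8,0,None)
        t.append((P[m]*w[:,None]).sum(0)/w.sum()); print(t[-1].round(4),w.max())
    e=t[0]-t[1]; print('ang',np.arctan2(e[1],e[0]),'mid',(t[0]+t[1])/2,np.hypot(*e)/2)
E
```

```text
clock: 5.9
tcp_pos: [0.4499, -0.1706, 0.0945]
orientation: [-2.614, -1.741, -0.002]
contact_force: [-0.9, 2.6, 8.3]
grip_width: 0.0231
gripper_force: 40.5
[0.4653 0.0737] 39.2
[ 0.4153 -0.0042] 44.0
ang 0.9995864682468134 mid [0.44031193 0.03473078] 0.0463004623623562
[0.4653 0.0737] 39.2
[ 0.4153 -0.0042] 44.0
ang 0.9995864682468134 mid [0.44031193 0.03473078] 0.0463004623623562
```

```bash
python3 drive.py '0 0 0 0 0 0;0 0 0 0 0 0;0 0 0 0 0 0;0 0 0 0 0 0;0 0 0 0 0 0' 0.07 40; python3 drive.py '0 0 -.03 0 0 0;0 0 -.07 0 0 0;0 0 -.12 0 0 0;0 0 -.17 0 0 0;0 0 -.2 0 0 0' .085;  python3 go.py .43 .1 .3 -0.7
```

```text
clock: 6.4
tcp_pos: [0.4497, -0.171, 0.0938]
orientation: [2.615, 1.741, -0.0]
contact_force: [1.2, 0.7, 0.0]
grip_width: 0.0703
gripper_force: 0.0
clock: 6.9
tcp_pos: [0.4502, -0.1717, 0.297]
orientation: [2.614, 1.739, 0.004]
contact_force: [0.1, -0.1, 0.3]
grip_width: 0.0851
gripper_force: 0.0
t 6.9 d [ 0.2428 -0.1237 -0.0031] w [ 0.003  -0.0015  0.303 ] rows 5.449918456708714 2.0203041519794205 j [-0.49  0.2   0.84  2.05 -0.18  0.96  0.05]
```

```bash
python3 drive.py '.044 -.023 0 0 0 .06;.088 -.046 0 0 0 .12;.132 -.069 0 0 0 .18;.176 -.092 0 0 0 .24;.22 -.112 0 0 0 .303';  python3 go.py .4275 .322 .3 -0.708
```

```text
clock: 7.4
tcp_pos: [0.4303, 0.0771, 0.2941]
orientation: [-2.849, -1.323, -0.001]
contact_force: [1.0, -0.9, 0.0]
grip_width: 0.085
gripper_force: 0.0
t 7.4 d [ 0.1853 -0.1602 -0.0056] w [-0.0006 -0.0011  0.0066] rows 4.899157103852273 0.044699583123823765 j [-0.98  0.09  0.71  2.14 -0.07  0.94 -0.93]
```

```bash
python3 drive.py '.037 -.032 0 0 0 0;.074 -.064 0 0 0 0;.111 -.096 0 0 0 0;.148 -.128 0 0 0 0;.185 -.16 0 0 0 .006'; python3 drive.py '0 0 0 0 0 0;0 0 0 0 0 0'; python3 go.py .4275 .322 .2 -0.708
python3 - <<'E'
from h import *
for n in('top','side'):
    im,d=grab(n); X,u,v=cloud(n,d); x,y,z=X.T
    c=(abs(x-.45)<.08)&(abs(y+.17)<.08)
    P=X[c&(z>.008)&(z<.021)]; print(n,'cover z',np.median(P[:,2]),cv2.minEnclosingCircle(P[:,:2].astype(np.float32)))
    K=X[c&(z>.035)&(z<.06)]; print('knob',len(K),K.mean(0).round(4))
    P=X[(abs(x-.44)<.07)&(abs(y-.036)<.07)&(z>.107)&(z<.122)]; print('rim',np.median(P[:,2]),cv2.minEnclosingCircle(P[:,:2].astype(np.float32)))
cv2.imwrite('pics/s3.png',im)
E
```

```text
clock: 7.9
tcp_pos: [0.4273, 0.3217, 0.2938]
orientation: [-2.852, -1.318, 0.0]
contact_force: [0.9, 0.1, 0.6]
grip_width: 0.0848
gripper_force: 0.0
clock: 8.1
tcp_pos: [0.4274, 0.3205, 0.2934]
orientation: [2.849, 1.321, -0.001]
contact_force: [-0.0, -0.2, 0.2]
grip_width: 0.085
gripper_force: 0.0
t 8.1 d [ 0.0013 -0.0009  0.0934] w [0.0006 0.0012 0.0053] rows 1.8676249118897774 0.03646126121752887 j [-1.22  0.28  0.56  1.93 -0.18  0.98 -1.28]
top cover z 0.01440861796532492 ((0.4535919427871704, -0.17928481101989746), 0.08204596489667892)
knob 57 [ 0.4472 -0.1708  0.0457]
rim 0.11539593832877376 ((0.43961015343666077, 0.03539630025625229), 0.05004577711224556)
side cover z 0.014157617911416169 ((0.4504103660583496, -0.16823001205921173), 0.05752760171890259)
knob 50 [ 0.4506 -0.168   0.0431]
rim 0.11516294465928731 ((0.44215574860572815, 0.035873252898454666), 0.05173908919095993)
```

View pics/s3.png

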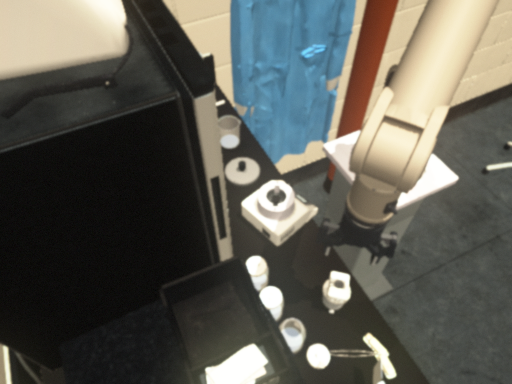

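The cover stands upright at (243,170), clear of the mill. The gripper is over the cup at (337,285).

```bash
python3 drive.py '0 0 .04 0 0 0;0 0 .08 0 0 0;0 0 .1 0 0 0'; python3 drive.py '0 0 0 0 0 0;0 0 0 0 0 0';  python3 go.py .4285 .3205 .145 -0.708
```

```text
clock: 8.5
tcp_pos: [0.427, 0.3171, 0.1915]
orientation: [2.852, 1.313, -0.005]
contact_force: [-0.9, 0.4, 0.4]
grip_width: 0.0849
gripper_force: 0.0
clock: 8.7
tcp_pos: [0.4285, 0.3186, 0.1946]
orientation: [2.853, 1.314, 0.0]
contact_force: [0.2, 0.6, 0.5]
grip_width: 0.0848
gripper_force: 0.0
t 8.7 d [ 0.0014 -0.0012  0.0496] w [ 0.0003 -0.0001  0.0007] rows 0.9931892361606077 0.004963846463203876 j [-1.16  0.42  0.5   2.02 -0.29  0.77 -1.19]
```

```bash
python3 drive.py '.0014 -.001 .025 0 0 0;.0014 -.001 .045 0 0 0;.0014 -.001 .05 0 0 0;.0014 -.001 .05 0 0 0'; python3 drive.py '0 0 0 0 0 0;0 0 0 0 0 0';  python3 go.py .4285 .3205 .145 -0.708
```

```text
clock: 9.1
tcp_pos: [0.4285, 0.3214, 0.1448]
orientation: [-2.852, -1.317, -0.001]
contact_force: [0.1, 0.4, 0.2]
grip_width: 0.085
gripper_force: 0.0
clock: 9.3
tcp_pos: [0.4286, 0.322, 0.1452]
orientation: [-2.851, -1.317, -0.003]
contact_force: [-0.2, -0.5, -0.2]
grip_width: 0.0846
gripper_force: 0.0
t 9.3 d [-0.0012  0.0009  0.0002] w [ 0.     -0.0023  0.0028] rows 0.02952644714058768 0.0239677206318383 j [-1.12  0.5   0.45  2.04 -0.35  0.67 -1.14]
```

```bash
python3 drive.py '-.001 .001 0 0 0 0;-.001 .001 0 0 0 0;-.001 .001 0 0 0 0;-.001 .001 0 0 0 0;-.001 .001 0 0 0 0' .03 100;  python3 drive.py '0 0 0 0 0 0;0 0 0 0 0 0'; python3 go.py .442 .035 .3 -0.573
```

```text
clock: 9.8
tcp_pos: [0.4284, 0.3205, 0.1446]
orientation: [-2.851, -1.318, -0.001]
contact_force: [-1.3, -0.3, 6.0]
grip_width: 0.0428
gripper_force: 101.8
clock: 10.0
tcp_pos: [0.4284, 0.3205, 0.1445]
orientation: [-2.851, -1.318, -0.001]
contact_force: [-0.8, -0.2, 7.0]
grip_width: 0.0428
gripper_force: 101.8
t 10.0 d [-0.2085  0.1954 -0.1557] w [-0.0002 -0.0011 -0.132 ] rows 6.508024777957663 0.8799244531196875 j [-1.11  0.5   0.45  2.04 -0.35  0.67 -1.14]
```

```bash
python3 drive.py '0 0 -.02 0 0 0;0 0 -.05 0 0 0;0 0 -.09 0 0 0;0 0 -.13 0 0 0;0 0 -.155 0 0 0'; python3 drive.py '-.03 .028 0 0 0 -.02;-.065 .061 0 0 0 -.04;-.1 .094 0 0 0 -.06;-.135 .127 0 0 0 -.09;-.17 .16 0 0 0 -.11';  python3 go.py .442 .035 .3 -0.576
```

```text
clock: 10.5
tcp_pos: [0.4286, 0.3202, 0.3015]
orientation: [-2.851, -1.317, -0.004]
contact_force: [0.4, 0.6, -1.6]
grip_width: 0.0423
gripper_force: 101.7
clock: 11.0
tcp_pos: [0.4391, 0.085, 0.2987]
orientation: [-2.774, -1.474, 0.0]
contact_force: [1.0, -0.6, -2.0]
grip_width: 0.0423
gripper_force: 101.7
t 11.0 d [-0.0398  0.0303 -0.0013] w [-0.0005 -0.0001 -0.0177] rows 1.0011423036086615 0.11805883220690738 j [-0.97  0.1   0.7   2.12 -0.08  0.95 -0.82]
```

```bash
python3 drive.py '-.025 .019 0 0 0 -.01;-.04 .03 0 0 0 -.018;-.04 .03 0 0 0 -.018;-.04 .03 0 0 0 -.018'; python3 drive.py '0 0 .02 0 0 0;0 0 .02 0 0 0;0 0 .02 0 0 0';  python3 go.py .442 .035 .185 -0.576
python3 - <<'E'
from h import *
im,d=grab('side');cv2.imwrite('pics/s4.png',cv2.resize(im[110:260,210:340],None,fx=4,fy=4,interpolation=2))
X,u,v=cloud('side',d);x,y,z=X.T
# cup flange / body points
for a,b in((.205,.224),(.165,.2)):
    m=(abs(x-.44)<.06)&(abs(y-.035)<.06)&(z>a)&(z<b);print(a,m.sum(),X[m].mean(0).round(4),X[m].min(0).round(4),X[m].max(0).round(4))
E
```

```text
clock: 11.4
tcp_pos: [0.4419, 0.0372, 0.2987]
orientation: [-2.762, -1.496, 0.0]
contact_force: [0.5, 0.6, -1.3]
grip_width: 0.0428
gripper_force: 101.7
clock: 11.7
tcp_pos: [0.4419, 0.0379, 0.2788]
orientation: [2.761, 1.499, -0.002]
contact_force: [-0.9, 0.3, -1.8]
grip_width: 0.0425
gripper_force: 101.8
t 11.7 d [-0.0023  0.0017  0.0938] w [-0.0006  0.0014  0.0004] rows 1.8766344856584132 0.01035258040017842 j [-0.89  0.13  0.74  2.15 -0.11  0.9  -0.67]
0.205 112 [0.4559 0.0603 0.216 ] [0.4174 0.0247 0.2052] [0.4766 0.077  0.2239]
0.165 139 [0.4511 0.0573 0.183 ] [0.4127 0.0234 0.1651] [0.4741 0.0721 0.1999]
```

View pics/s4.png

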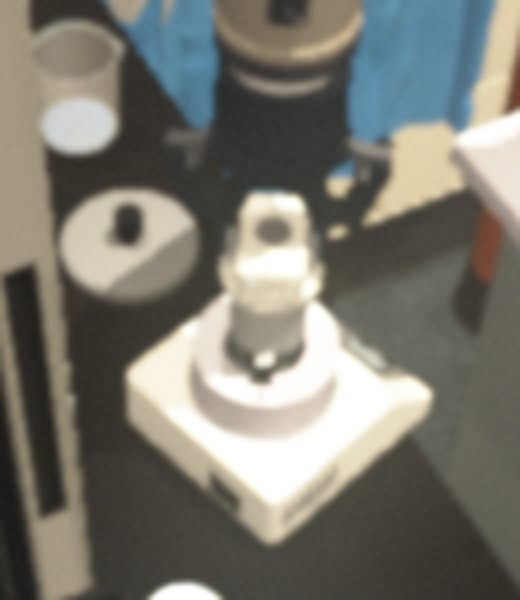

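The cup hangs over the well with its lug (263,360) above the notch (262,378).

```bash
python3 drive.py '-.0023 .0017 .01 0 0 0;-.0023 .0017 .016 0 0 0;-.0023 .0017 .016 0 0 0'; python3 drive.py '0 0 0 0 0 0;0 0 0 0 0 0;0 0 0 0 0 0';  python3 go.py .442 .035 .2455 -0.576
```

```text
clock: 12.05
tcp_pos: [0.4417, 0.034, 0.262]
orientation: [-2.762, -1.497, 0.003]
contact_force: [0.0, 0.2, -1.6]
grip_width: 0.0427
gripper_force: 101.8
clock: 12.35
tcp_pos: [0.4425, 0.0342, 0.2631]
orientation: [2.762, 1.497, 0.001]
contact_force: [0.1, -0.0, -2.2]
grip_width: 0.0426
gripper_force: 101.8
t 12.35 d [ 0.0004 -0.0009  0.0176] w [ 0.0002 -0.0004 -0.0012] rows 0.35229642636521014 0.008424277577054962 j [-0.87  0.16  0.73  2.16 -0.14  0.86 -0.63]
```

```bash
python3 drive.py '.0004 -.001 .005 0 0 0;.0004 -.001 .01 0 0 0;.0004 -.001 .01 0 0 0;.0004 -.001 .01 0 0 0'; python3 drive.py '0 0 .003 0 0 0;0 0 .006 0 0 0;0 0 .006 0 0 0;0 0 .006 0 0 0';  python3 go.py .442 .035 .2365 -0.576
python3 - <<'E'
from h import *
print(sensors.get_obs()['moment'])
E
```

```text
clock: 12.75
tcp_pos: [0.4415, 0.035, 0.2526]
orientation: [2.762, 1.497, -0.001]
contact_force: [0.2, -0.7, -2.5]
grip_width: 0.0429
gripper_force: 101.8
clock: 13.15
tcp_pos: [0.4419, 0.0351, 0.2471]
orientation: [-2.762, -1.497, -0.001]
contact_force: [-1.3, 0.1, 2.8]
grip_width: 0.0425
gripper_force: 102.3
t 13.15 d [-0.      0.0001  0.0106] w [ 0.0001 -0.0004 -0.0011] rows 0.21285842961684615 0.008075436169446348 j [-0.86  0.19  0.72  2.18 -0.17  0.82 -0.6 ]
[0.02993724 0.24458251 0.02935067]
```

```bash
python3 drive.py '0 0 .004 0 0 0;0 0 .008 0 0 0;0 0 .011 0 0 0;0 0 .011 0 0 0;0 0 .011 0 0 0';  python3 go.py .442 .035 .2365 -0.576
python3 - <<'E'
from h import *
print(sensors.get_obs()['moment'])
E
```

```text
clock: 13.65
tcp_pos: [0.442, 0.0351, 0.2361]
orientation: [-2.762, -1.497, -0.001]
contact_force: [-1.9, 0.7, 7.2]
grip_width: 0.0426
gripper_force: 103.1
t 13.65 d [-0.0001  0.0001 -0.0004] w [ 0.0001 -0.0006 -0.001 ] rows 0.007528173879122421 0.008074129194663205 j [-0.84  0.22  0.72  2.19 -0.2   0.8  -0.58]
[0.06893481 0.53282256 0.02409932]
```

```bash
python3 drive.py '0 0 0 0 0 .1;0 0 0 0 0 .2;0 0 0 0 0 .3;0 0 0 0 0 .4;0 0 0 0 0 .5';  python3 go.py .442 .035 .2365 -2.046
python3 - <<'E'
from h import *
print(sensors.get_obs()['moment'])
E
```

```text
clock: 14.15
tcp_pos: [0.4422, 0.035, 0.2363]
orientation: [3.047, 0.764, 0.001]
contact_force: [-1.5, -1.1, 7.0]
grip_width: 0.0421
gripper_force: 102.9
t 14.15 d [-0.0001 -0.     -0.0002] w [ 1.000e-04 -9.000e-04  9.666e-01] rows 0.0057886028716822475 6.4439557701504855 j [-0.93  0.23  0.83  2.19 -0.24  0.8  -1.03]
[-0.2886763   0.42160763  0.52276149]
```

```bash
python3 drive.py '0 0 0 0 0 .1;0 0 0 0 0 .2;0 0 0 0 0 .3;0 0 0 0 0 .4;0 0 0 0 0 .5';  python3 drive.py '0 0 0 0 0 .1;0 0 0 0 0 .2;0 0 0 0 0 .3;0 0 0 0 0 .35;0 0 0 0 0 .38'; python3 go.py .442 .035 .2365 -2.046
python3 - <<'E'
from h import *
print(sensors.get_obs()['moment'])
E
```

```text
clock: 14.65
tcp_pos: [0.4421, 0.0347, 0.2362]
orientation: [3.141, -0.013, 0.001]
contact_force: [-1.5, -0.7, 7.8]
grip_width: 0.0424
gripper_force: 103.0
clock: 15.15
tcp_pos: [0.442, 0.0346, 0.2362]
orientation: [3.082, -0.602, 0.0]
contact_force: [-2.9, -1.4, 10.8]
grip_width: 0.0425
gripper_force: 103.2
t 15.15 d [-0.0001 -0.0004 -0.0003] w [ 0.001  -0.0005  0.0892] rows 0.009643631276133437 0.5948253040273789 j [-1.1   0.3   1.05  2.2  -0.36  0.82 -1.78]
[-0.66737707  0.74400872  0.66018514]
```

```bash
python3 drive.py '0 0 0 0 0 .04;0 0 0 0 0 .08;0 0 0 0 0 .1;0 0 0 0 0 .1;0 0 0 0 0 .1';python3 go.py .442 .035 .2365 -2.046; python3 -c "
from h import *
print(sensors.get_obs()['moment'])";  python3 drive.py '0 0 0 0 0 .03;0 0 0 0 0 .06;0 0 0 0 0 .06;0 0 0 0 0 .06'; python3 go.py .442 .035 .2365 -2.046
python3 - <<'E'
from h import *
print(sensors.get_obs()['moment'])
E
```

```text
clock: 15.65
tcp_pos: [0.4419, 0.0345, 0.2362]
orientation: [3.049, -0.754, 0.0]
contact_force: [-2.6, -1.9, 9.8]
grip_width: 0.0425
gripper_force: 103.3
t 15.65 d [-0.0001 -0.0005 -0.0003] w [ 0.0009 -0.0004 -0.0094] rows 0.011562385766599738 0.06298225197463586 j [-1.12  0.31  1.08  2.2  -0.37  0.82 -1.85]
[-0.58303191  0.80545678  0.55238267]
clock: 16.05
tcp_pos: [0.442, 0.0349, 0.2362]
orientation: [3.026, -0.83, 0.001]
contact_force: [-2.3, -2.3, 10.5]
grip_width: 0.0426
gripper_force: 103.8
t 16.05 d [-0.     -0.0001 -0.0003] w [ 0.0031 -0.0011 -0.0604] rows 0.006237466501051974 0.4032197957571643 j [-1.13  0.32  1.09  2.2  -0.38  0.83 -1.89]
[-0.91778892  0.88468244  3.18918209]
```

```bash
python3 drive.py '0 0 0 0 0 -.015;0 0 0 0 0 -.015;0 0 0 0 0 -.015;0 0 0 0 0 -.015;0 0 0 0 0 -.015';python3 drive.py '0 0 0 0 0 0;0 0 0 0 0 0;0 0 0 0 0 0;0 0 0 0 0 0;0 0 0 0 0 0';python3 go.py .442 .035 .2365 -2.046
python3 - <<'E'
from h import *
print(sensors.get_obs()['moment'])
im,d=grab('side');cv2.imwrite('pics/s5.png',cv2.resize(im[90:370,200:400],None,fx=2.1,fy=2.1,interpolation=2))
E
```

```text
clock: 16.55
tcp_pos: [0.4419, 0.0348, 0.2362]
orientation: [3.032, -0.812, 0.0]
contact_force: [-3.5, -2.6, 9.1]
grip_width: 0.0423
gripper_force: 103.5
clock: 17.05
tcp_pos: [0.4419, 0.0348, 0.2362]
orientation: [3.032, -0.812, 0.001]
contact_force: [-2.9, -3.3, 10.1]
grip_width: 0.0423
gripper_force: 103.5
t 17.05 d [-0.0001 -0.0002 -0.0003] w [ 0.0023 -0.0009 -0.0481] rows 0.00735553683606365 0.3209269056369375 j [-1.12  0.32  1.09  2.2  -0.38  0.83 -1.88]
[-0.80241565  0.8579842   2.42493055]
```

View pics/s5.png

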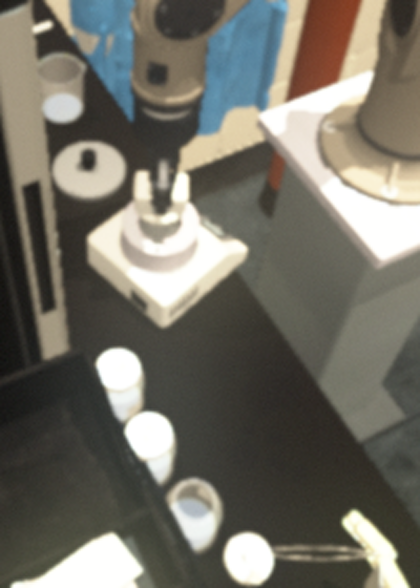

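The cup is in the well, turned and still gripped (~160,195). The cover lies flat at (90,170) and the bystanders have not moved. The moment on the tool is steady at 2.4 N m, well above the return spring's 0.58, so the ring is against its stop.

```bash
python3 -c "
from bench import r, sensors, grab_frame, camera_info
print(r.hand_in())"
```

```text
the job is handed in; nothing more can be done
None
```

The job is handed in: the dust cover stands right way up on the worktop clear of the mill, and the cup is seated, pressed down about 11 mm, turned clockwise to the stop and still gripped there. The bystanders were not touched, and the clock read about 17 s.

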